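# Pull a snug control knob off a screen-heating station

### The job

Lift the forked knob puller off its stand by its handle, hook it under the wide round knob cap on the heating station and pull the cap straight up off its spindle; work gently, by feel, without pressing hard on the station or its spindle, and do not touch the cap with the fingers. Then stand the puller upright in the white parts tray, well inside its walls, with the pulled cap still lying on its fork, let go, and leave everything else where it is.

Things in the scene. Friction and masses are not known exactly. Their poses are not given: they have to be found in the camera images.
- puller: Loose C-shaped knob puller, 130 g, hanging upright by its crossbar on its stand. Origin: underside of the crossbar (68 mm long in y, x = -20 to +12 mm, 8 mm thick), below the middle of the handle; z up, +x the way the tines point. A grey forked hook hangs below: its underside lies 40 to 58 mm under the origin, since its clamped stem is drawn out by an amount that differs each time, is not measured and stays put.
- puller_handle (a point): Middle of the puller's black block handle, 34 mm above its origin. The handle spans 8 to 60 mm above the origin, 24 mm along the puller's x, 14 mm along its y (grip across the 14 mm). The hook's stem and spine stand at the back, x = -28.5 to -18 mm, 29 mm wide.
- stand: Fixed stand of the puller: base 70 x 90 x 6 mm with two posts 64 mm tall (50 mm in x, 8 mm in y) at y = +28.5 and -28.5 mm, on which the crossbar lies loose; the fork hangs between them. Lift the puller straight up. Origin: centre of its underside.
- cap: The wide round black knob cap to pull: diameter 34 mm, 20 mm tall, 30 g, hollow, white pointer line on top. Origin: centre of its underside, z up. Sprung balls hold it: about 8 to 16 N straight up frees it within 7 mm; clear of the spindle after 15 mm. Seated, its underside is 9 mm above the station's top face, with only the 13 mm thick spindle in the gap.
- spindle: The fixed steel spindle, a round post 13 mm thick and 23 mm tall, under the wide cap; origin where it meets the station's top, z up. Puller's fork: plate 4 mm thick, 40 mm wide, x = -26 to +21.5 mm; slot 16 mm wide (24 mm at its +x mouth), ending in a throat at x = -6.5 mm; lips on the tine tips (x = 18.5 to 21.5 mm) 6.5 mm high over all. Throat against spindle: the puller's axis is on the spindle's.
- small_knob: The narrow black control on the same station: diameter 20 mm, 24 mm tall, fixed, not to be pulled. Origin: where it meets the station's top face. The wide and the narrow one may have changed places.
- seat (a point): Point on the spindle's axis where the underside centre of the seated cap lies, 9 mm above the station's top face. The spindle is vertical and reaches 14 mm above this point.
- station: Fixed grey heating station, a low box 210 (x) x 220 (y) x 65 mm. Origin: centre of its underside; +x points away from the front. The two controls stand at x = -45 mm, y = +50 and -50 mm. In front of them (x = -105 to -60 mm) the top is bare and flat at 65 mm: the fork can come in there along +x. Behind, from x = -12 mm, lies a 6 mm thick aluminium plate.
- tray: Fixed shallow white parts tray, 140 x 140 mm outside, walls 4 mm thick and 16 mm tall, inner floor 4 mm above the bench (wall thickness). Origin: centre of its underside. It stands on one side of the station, the puller on its stand on the other; the sides change.
- phone_on_plate: Bystander: black phone, 148 x 71 x 9 mm, lying on the station's plate. Origin: centre of its underside.
- phone_on_bench: Bystander: blue phone, 155 x 74 x 9 mm, on the bench. Origin: centre of its underside.
- screwdriver: Bystander: small screwdriver, 150 mm, on the bench.
- tweezers: Bystander: steel tweezers, 125 mm, 6 mm high, on the bench in front.
- screw_jar: Bystander: small glass jar with a steel lid, diameter 44 mm, 35 mm tall, in front.
Not all that is in view belongs to the job. There is more than one size of the tray; the job needs the smaller. What is shaped like the puller but pink is not meant.

How it is judged:
By the outcome, as a careful person would: the job done as asked, in the order asked, and still so for the second after the job is handed in, with the robot touching nothing.
It also fails if it takes over 72 s, if anything falls off the work surface, if the arm or the gripper's body presses on something with over 40 N, if the wrist force passes 120 N, or if a joint passes its speed limit or range.

### The arm

A 6-joint arm with a two-finger parallel gripper is mounted at the origin on the work surface. World frame = base frame: x ahead of the robot, y to its left, z up, the work surface at z = 0. Lengths are in m, angles in degrees, forces in N, time in s.
With the tool pointing down it reaches from about 0.25 to 0.725 m from the base axis. Payload 9.7 kg.
Tool frame: the origin (TCP) lies at the very end of the fingers, on their centre line; the grasp point (between the pads) lies 19 mm behind it; z points along the fingers, y is the direction in which the jaws open and shut (so a half turn about z gives the same grasp; the last joint's range is limited). The gripper opens to 85 mm and grips with 20 to 120 N. Pads are 22 mm wide; open, the fingers measure 114 mm over their backs; the gripper's body (76 mm by 85 mm) begins 54 mm behind the grasp point. The pads swing forward as they close: fully open they stand 13 mm farther back than shut.
Start: joints at [-66.234, 4.979, 10.078, 95.1, 0, 90], TCP at [0.222, -0.503, 0.231] pointing down, gripper open.
Joint ranges: [-179.16, 179.16], [-48.56, 103.87], [-65.8, 70.77], [-126.05, 130.52], [-82.76, 87.17], [-180, 180]. Speed limits (degrees/s): [127.2, 127.2, 147.25, 180, 180, 180].

### API

Orientations are given as [roll, pitch, yaw] about the fixed x, y, z axes, in that order (R = Rz(yaw) Ry(pitch) Rx(roll)).
In Python, from workcell import bot gives the robot as it stands.
- The arm moves only by the shell command python3 -m pendant 'ROWS' [FORCE]. ROWS is JSON, a list that holds one entry, the list of rows, each a list of 7 numbers: the shift along the tool's x, y, z in cm, then the turn, a rotation vector about the tool's x, y, z in rad, then the opening in per cent of the stroke, from 0 (shut) to 100 (fully open). In form: [[[dx, dy, dz, ax, ay, az, gripper], ...]]. A call has 1 to 5 rows; each row shifts and turns the pose as measured when the row begins, along the tool's axes as they then stand; what a row does not reach is not made up. A row lasts 1/12 s, in which the tool goes at most 41.7 mm and 7.16 degrees, less where a joint would pass 70% of its speed; a pose out of reach is approached as far as the arm can. A call with a gripper value outside its range is refused whole. The fingers move at their own pace and stop on an object; FORCE is the grip in N (left out, the last holds). Time passes only in rows, so rows that do not move let the fingers close. It gives the time, the measured TCP pose, the force and the opening at its end, in the units of the state.
- bot.get_obs(): the state, without advancing time (a new reading comes with each control period).
- bot.camera(name): name is "scene" or "top" or "wrist"; returns the picture (384x512x3 uint8, red, green, blue); there is no depth.
- bot.get_calibration(name): a dict with "intrinsics" (3x3 intrinsics, pixels), "pose" (4x4, takes a point from camera to world coordinates); the wrist camera has in their place "T_tool_cam" (4x4, takes a point from camera to tool coordinates, whose origin is the TCP and whose axes are the flange's). Camera axes: x right, y down, z forward; pixel columns grow to the right and rows downward; lengths in m; the calibration is good to about 2 mm. The wrist camera is an equidistant fisheye: a pixel r from the principal point sees the ray r / f radians off the axis. A picture is of the moment at which its call begins: read the wrist's pose just before it. get_calibration takes no time and is no camera call.
- bot.job_done(): hands the job in, once; it reports no verdict.
Trained networks look in the newest picture that a camera, given by its name, has taken for a name from the list of things; names that differ only in an ending like _2 or _b are one class to them, and where a whole thing is asked for, a point or a joint stands for the part that bears it (a point fixed in the world has none). Each returns a list of dicts, best first, with "confidence" (0 to 1); they miss things now and then, are a little off and sometimes report something else, mostly with a low value. They report only what shows in the picture. A call takes as long as a camera call. They do not tell look-alikes from the thing itself.
- bot.masks_of(camera, thing): "pixels" (384x512 bool, what is visible of it) and "extent" ([left, top, right, bottom] in pixels, round what is visible of it).
- bot.mark_of(camera, thing): "uv" ([column, row] in pixels: a listed point, or the origin of a listed thing).
The state is a dict: "time": time; "q": joint angles; "qd": joint speeds; "joint_efforts": joint torques, N m; "ee_pos": TCP position; "tcp_rot": TCP orientation; "wrist_force": force on the tool from outside, world axes, zero at the start; "torque": the same for the moment, N m; "opening": finger opening in m.
Only numpy, scipy, OpenCV 4.12 (cv2) and the standard library are available. Lean on these libraries where they do the work, as an engineer would, in place of code of your own. Each camera call takes 0.05 s, during which the arm holds its last target. There are 200 camera calls.

## Working session

There is one attempt and no reset: what is moved stays moved. The work goes in short steps, Python scripts to look and compute and a shell command to move; the robot and the scene stay as the last step left them, time stands still between calls to the robot, and variables do not carry over. Pictures are saved under pics/ and viewed, about 8 in all and at most 12, crops included, and the job is handed in when it is done.

```bash
mkdir -p pics; ls; python3 - <<'E'
from workcell import bot
import cv2,numpy as np
o=bot.get_obs();print(o)
a=bot.camera("scene");b=bot.camera("top")
cv2.imwrite("pics/scene.png",cv2.cvtColor(a,cv2.COLOR_RGB2BGR));cv2.imwrite("pics/top.png",cv2.cvtColor(b,cv2.COLOR_RGB2BGR))
for c in("scene","top"):
  print(c,bot.get_calibration(c))
  for t in("puller","puller_handle","stand","cap","spindle","small_knob","station","tray","seat"):
    print(t,[(np.round(m["uv"],1).tolist(),round(m["confidence"],2)) for m in bot.mark_of(c,t)])
print(bot.get_calibration("wrist"))
E
```

```text
pics
{'time': 0.0, 'q': array([-6.62343054e+01,  5.00929138e+00,  1.00348326e+01,  9.51013310e+01,
       -4.76854603e-04,  8.99999746e+01]), 'qd': array([-0.04025906, -0.01994525,  0.183446  , -0.03439378, -0.02722126,
        0.07285683]), 'joint_efforts': array([ 4.25792605e-03, -5.20388031e+01,  4.64809334e+01,  1.62021699e-02,
        5.61462241e-05, -5.73192233e-05]), 'ee_pos': array([ 0.22154862, -0.50313952,  0.23060383]), 'tcp_rot': array([-1.79924210e+02,  4.76820599e-04,  2.37657206e+01]), 'wrist_force': array([ 0.35850495, -0.66453116,  0.18522022]), 'torque': array([-0.04242162,  0.01146792,  0.03695034]), 'opening': 0.08537097957581041}
scene {'intrinsics': array([[395.3424952 ,   0.        , 255.13997946],
       [  0.        , 395.3424952 , 197.99734215],
       [  0.        ,   0.        ,   1.        ]]), 'pose': array([[ 0.84210449,  0.42396483, -0.33333745,  0.79853356],
       [ 0.53914927, -0.67708516,  0.50087299, -0.47434486],
       [-0.01334531, -0.60150603, -0.79875678,  0.88007616],
       [ 0.        ,  0.        ,  0.        ,  1.        ]])}
puller [([3
[... 1026 characters left out ...]
], 0.7)]
spindle []
small_knob [([261.0, 160.1], 0.45)]
station [([243.1, 155.8], 0.87)]
tray [([353.1, 289.8], 0.82), ([376.2, 199.5], 0.55), ([117.5, 199.4], 0.28)]
seat []
{'intrinsics': array([[297.31863964,   0.        , 256.9222451 ],
       [  0.        , 297.31863964, 194.93248644],
       [  0.        ,   0.        ,   1.        ]]), 'T_tool_cam': array([[-2.14066710e-03, -9.63803790e-01, -2.66603962e-01,
         6.60626552e-02],
       [ 9.99997580e-01, -2.19835643e-03, -8.20605151e-05,
         2.09264488e-04],
       [-5.07000300e-04, -2.66603493e-01,  9.63806163e-01,
        -1.42742443e-01],
       [ 0.00000000e+00,  0.00000000e+00,  0.00000000e+00,
         1.00000000e+00]])}
```

View pics/scene.png

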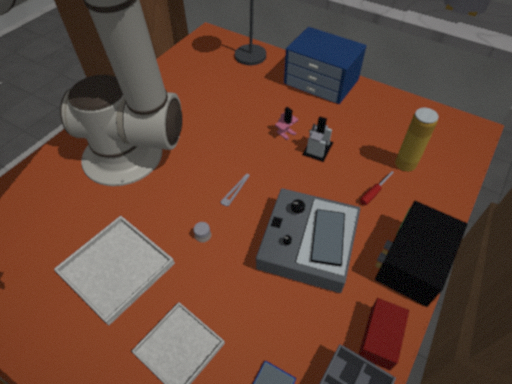

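View pics/top.png

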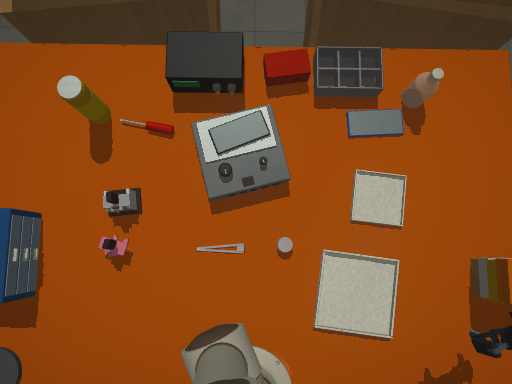

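Scene picture: the candidates are:
- **Pullers:** a grey one on its stand at top (112,198), scene (320,130), and a pink one at top (110,244), scene (286,122). The grey one is meant, because pink is excluded.
- **Knobs:** a wide one at top (225,170) and a narrow one at top (263,160). The wide one is the cap.
- **Trays:** a small one at top (379,199) and a large one at top (357,294). The smaller one is meant.

I'll confirm these in a crop while I measure.

```bash
cat > h.py <<'E'
from workcell import bot
import cv2,numpy as np
from scipy.spatial.transform import Rotation as R
def ray(c,uv,obs=None):
    k=bot.get_calibration(c);K=k["intrinsics"];uv=np.asarray(uv,float)
    d=np.array([(uv[0]-K[0,2])/K[0,0],(uv[1]-K[1,2])/K[1,1],1])
    if c=="wrist":
        r=np.hypot(d[0],d[1]);d=np.array([*(d[:2]/max(r,1e-9)*np.sin(r)),np.cos(r)])
        T=np.eye(4);T[:3,:3]=R.from_euler("xyz",obs["tcp_rot"],degrees=True).as_matrix();T[:3,3]=obs["ee_pos"]
        P=T@k["T_tool_cam"]
    else: P=k["pose"]
    return P[:3,3],P[:3,:3]@d/np.linalg.norm(d)
def onz(c,uv,z,obs=None):
    o,d=ray(c,uv,obs);return o+d*(z-o[2])/d[2]
def project(c,p,obs=None):
    k=bot.get_calibration(c);K=k["intrinsics"]
    if c=="wrist":
        T=np.eye(4);T[:3,:3]=R.from_euler("xyz",obs["tcp_rot"],degrees=True).as_matrix();T[:3,3]=obs["ee_pos"]
        P=T@k["T_tool_cam"]
    else:P=k["pose"]
    q=P[:3,:3].T@(np.asarray(p)-P[:3,3])
    if c=="wrist":
        n=np.hypot(q[0],q[1]);th=np.arctan2(n,q[2]);q2=q[:2]/max(n,1e-9)*th
    else:q2=q[:2]/q[2]
    return np.array([q2[0]*K[0,0]+K[0,2],q2[1]*K[1,1]+K[1,2]])
def isect(rays):
    A=np.zeros((3,3));b=np.zeros(3)
    for o,d in rays:
        M=np.eye(3)-np.outer(d,d);A+=M;b+=M@o
    return np.linalg.solve(A,b)
def save(n,im,crop=None,s=1):
    if crop: im=im[crop[1]:crop[3],crop[0]:crop[2]]
    cv2.imwrite("pics/"+n,cv2.resize(cv2.cvtColor(im,cv2.COLOR_RGB2BGR),None,fx=s,fy=s,interpolation=cv2.INTER_CUBIC))
E
python3 - <<'E'
from h import *
np.set_printoptions(precision=4,suppress=True)
im=bot.camera("top")
a=im[150:270,85:165];b=im[100:205,185:295];H=120
a=cv2.resize(a,None,fx=4.5,fy=4.5,interpolation=2);b=cv2.resize(b,None,fx=3.9,fy=3.9,interpolation=2)[:540]
h=min(len(a),len(b));save("crop.png",np.hstack([a[:h],b[:h]]))
for t,z in(("station",.065),("tray",.016),("stand",0),("puller",.07),("phone_on_plate",.08),("screw_jar",.03),("cap",.09),("small_knob",.089)):
  for m in bot.masks_of("top",t):
    c=cv2.findContours(m["pixels"].astype(np.uint8),0,2)[0];c=max(c,key=cv2.contourArea)
    box=cv2.boxPoints(cv2.minAreaRect(c))
    W=np.array([onz("top",p,z)[:2] for p in box])
    e=W[1]-W[0];f=W[2]-W[1]
    print(t,round(m["confidence"],2),m["extent"],"ctr",W.mean(0),"sides",np.linalg.norm(e),np.linalg.norm(f),"yaw",np.degrees(np.arctan2(e[1],e[0])))
print("puller",isect([ray("top",(112.7,198.3)),ray("scene",(320.9,124.1))]),"pink?",isect([ray("top",(108.5,242.6)),ray("scene",(287.4,114.7))]))
print("cap", isect([ray("top",(225.7,169.1)),ray("scene",(299.1,209.8))]))
E
```

```text
station 0.76 [191.6, 103.0, 291.2, 200.4] ctr [0.6214 0.0235] sides 0.22375091514944284 0.21761759114797918 yaw -74.65293366115355
tray 0.89 [312.0, 249.4, 400.9, 340.8] ctr [ 0.2564 -0.287 ] sides 0.205039284793049 0.21430820292958516 yaw -8.25440425154953
tray 0.63 [348.7, 170.4, 407.4, 225.7] ctr [ 0.5109 -0.3505] sides 0.1429700605521033 0.15221061124268462 yaw -7.769647000266385
stand 0.63 [104.1, 189.8, 143.3, 214.0] ctr [0.4908 0.3418] sides 0.09395955824972922 0.07087418694836778 yaw -84.459692901311
puller 0.73 [105.2, 194.1, 129.9, 212.3] ctr [0.4832 0.3383] sides 0.04530335315880034 0.06752270079008335 yaw -0.6067876624790278
puller 0.58 [102.6, 236.9, 129.2, 258.8] ctr [0.3713 0.3421] sides 0.05400540834058019 0.06678967923041615 yaw -11.967623803148037
screw_jar 0.77 [275.8, 236.6, 293.6, 252.4] ctr [ 0.3819 -0.0956] sides 0.0395517044469868 0.036541318838974435 yaw -89.36139497815667
cap 0.61 [216.0, 161.2, 234.6, 174.9] ctr [0.5673 0.0618] sides 0.027929952208878357 0.03351870753990226 yaw -89.2690446259822
puller [0.4896 0.3368 0.1007] pink? [0.3783 0.3468 0.0781]
cap [0.573  0.0607 0.0694]
```

View pics/crop.png

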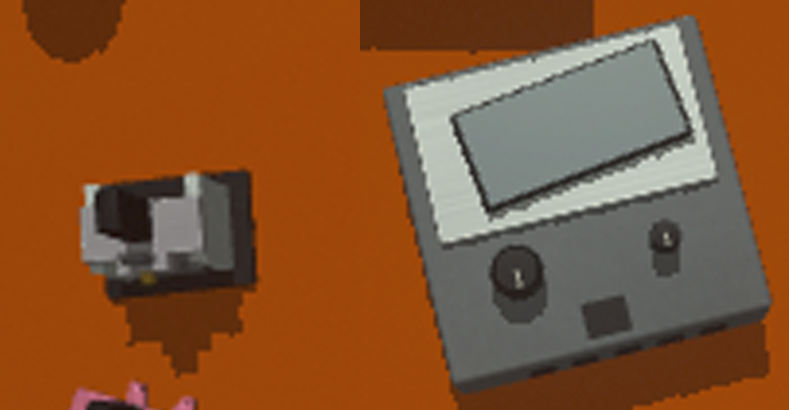

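The crop confirms the grey puller on its stand at top (112,198), the wide cap on the left of the station at (225,170) and the small knob at (263,160). I'll move toward the station for a wrist close-up.

```bash

python3 -m pendant '[[[3,-2.5,-0.2,0,0,0,100],[3,-2.5,-0.2,0,0,0,100],[3,-2.5,-0.2,0,0,0,100],[3,-2.5,-0.2,0,0,0,100],[3,-2.5,-0.2,0,0,0,100]]]'
python3 -m pendant '[[[3,-2.5,-0.2,0,0,0,100],[3,-2.5,-0.2,0,0,0,100],[3,-2.5,-0.2,0,0,0,100],[3,-2.5,-0.2,0,0,0,100],[3,-2.5,-0.2,0,0,0,100]]]'
python3 -m pendant '[[[3,-2.5,-0.2,0,0,0,100],[3,-2.5,-0.2,0,0,0,100],[3,-2.5,-0.2,0,0,0,100],[3,-2.5,-0.2,0,0,0,100],[3,-2.5,-0.2,0,0,0,100]]]'
```

```text
time: 1.87
ee_pos: [0.3081, -0.3278, 0.2382]
tcp_rot: [-179.8, 0.1, 23.2]
wrist_force: [2.5, 0.1, 1.3]
opening: 0.0854
time: 2.28
ee_pos: [0.3986, -0.1451, 0.2498]
tcp_rot: [-180.0, -0.1, 23.0]
wrist_force: [1.9, -0.2, 0.0]
opening: 0.0853
time: 2.7
ee_pos: [0.4898, 0.0391, 0.2621]
tcp_rot: [179.9, -0.3, 23.1]
wrist_force: [1.5, -1.3, -0.7]
opening: 0.0855
```

```bash
python3 -m pendant '[[[0,0,0,0,0,0,100]]]'; python3 - <<'E'
from h import *
np.set_printoptions(precision=4,suppress=True)
o=bot.get_obs();im=bot.camera("wrist");save("w1.png",im,s=1.5)
print(o["ee_pos"],o["tcp_rot"])
for t,z in(("cap",.074),("small_knob",.065),("station",0)):
  for m in bot.mark_of("wrist",t): print(t,round(m["confidence"],2),m["uv"],onz("wrist",m["uv"],z,o))
for t,z in(("cap",.094),("small_knob",.089),("station",.065)):
  for m in bot.masks_of("wrist",t):
    u=m["extent"];p=m["pixels"];ys,xs=np.nonzero(p);print(t,"mask",round(m["confidence"],2),u,"centroid",onz("wrist",(xs.mean(),ys.mean()),z,o))
E
```

```text
time: 2.78
ee_pos: [0.4917, 0.0442, 0.2615]
tcp_rot: [179.9, -0.3, 23.3]
wrist_force: [2.3, 0.7, 0.5]
opening: 0.0852
[0.4917 0.0442 0.2615] [179.9459  -0.31    23.3165]
cap 0.83 [272.2, 105.9] [0.5692 0.0587 0.074 ]
small_knob 0.83 [357.0, 122.0] [ 0.5952 -0.0399  0.065 ]
small_knob 0.4 [53.7, 89.4] [0.4947 0.3385 0.065 ]
station 0.58 [311.3, 83.3] [0.6239 0.0202 0.    ]
cap mask 0.75 [256.6, 90.4, 287.3, 128.0] centroid [0.5671 0.0602 0.094 ]
small_knob mask 0.64 [348.3, 116.2, 373.6, 132.3] centroid [ 0.5921 -0.0351  0.089 ]
station mask 0.66 [214.4, 0.0, 410.5, 180.9] centroid [0.5952 0.0243 0.065 ]
```

View pics/w1.png

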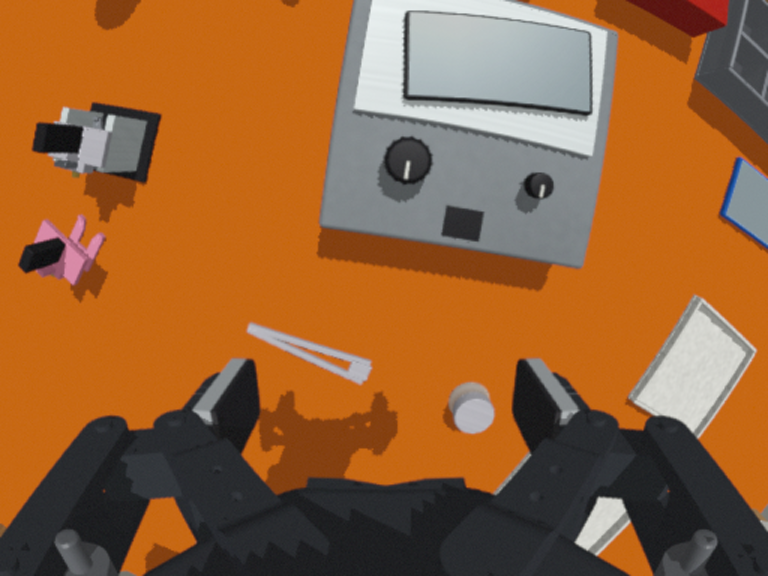

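Wrist picture: the wide cap is at (408,160) in the 1.5x image, the small knob at (539,185), the grey puller at (80,140) and the pink one at (65,245). Next I'll look at the puller up close.

```bash

python3 -m pendant '[[[0.7,-3.5,0.2,0,0,0.04,100],[0.7,-3.5,0.2,0,0,0.04,100],[0.6,-3.5,0.2,0,0,0.04,100],[0.5,-3.5,0.2,0,0,0.04,100],[0.4,-3.5,0.2,0,0,0.04,100]]]'
python3 -m pendant '[[[0.2,-3.5,0,0,0,0.04,100],[0.1,-3.5,0,0,0,0.04,100],[0,-3.5,0,0,0,0.04,100],[-2.5,-1,0,0,0,0.0,100],[0,0,0,0,0,0,100]]]'
python3 - <<'E'
from h import *
np.set_printoptions(precision=4,suppress=True)
o=bot.get_obs();im=bot.camera("wrist");save("w2.png",im,s=1.5)
print(o["ee_pos"],o["tcp_rot"])
for t,z in(("puller_handle",.1),("puller",.066),("stand",.0)):
  for m in bot.mark_of("wrist",t): print(t,round(m["confidence"],2),m["uv"],onz("wrist",m["uv"],z,o))
E
```

```text
time: 3.55
ee_pos: [0.4771, 0.1503, 0.2544]
tcp_rot: [-177.4, -0.4, 16.1]
wrist_force: [-0.4, -1.1, -0.9]
opening: 0.085
time: 3.97
ee_pos: [0.4496, 0.1654, 0.2635]
tcp_rot: [-172.9, 0.3, 16.0]
wrist_force: [-1.4, -0.8, 0.6]
opening: 0.0854
[0.4496 0.1654 0.2635] [-172.939     0.3291   16.0347]
puller_handle 0.86 [139.1, 97.5] [0.4938 0.3377 0.1   ]
puller_handle 0.76 [123.5, 184.9] [0.3872 0.338  0.1   ]
puller 0.66 [155.5, 101.9] [0.4903 0.3322 0.066 ]
puller 0.62 [137.5, 181.7] [0.3835 0.3362 0.066 ]
stand 0.75 [172.9, 100.5] [0.4926 0.3374 0.    ]
```

View pics/w2.png

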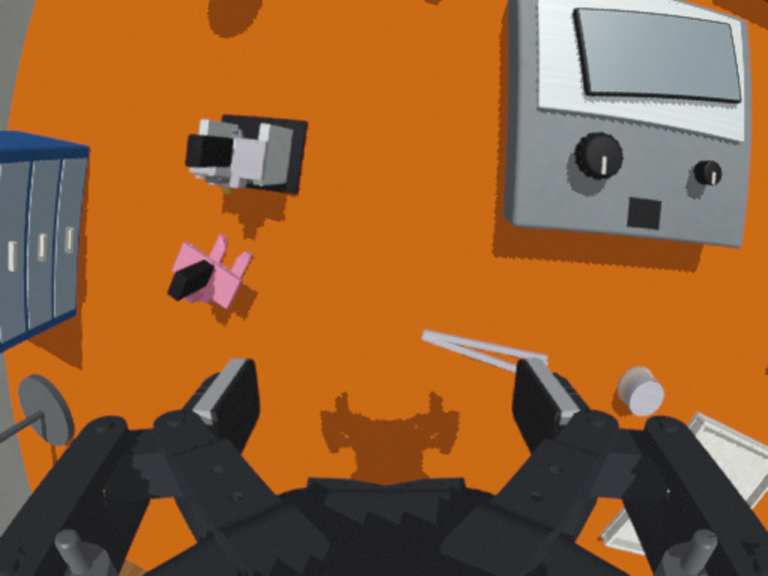

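Joint 6 hit its limit, so the tool needs the flipped yaw (about 185°). I'll undo the tilt and turn.

```bash

python3 -m pendant '[[[0,0,0,-0.12,0,0,100],[0,0,0,0,0,-0.125,100],[0,0,0,0,0,-0.125,100],[0,0,0,0,0,-0.125,100],[0,0,0,0,0,-0.125,100]]]'
python3 -m pendant '[[[0,0,0,0,0,-0.125,100],[0,0,0,0,0,-0.125,100],[0,0,0,0,0,-0.125,100],[0,0,0,0,0,-0.125,100],[0,0,0,0,0,-0.125,100]]]'
python3 -m pendant '[[[0,0,0,0,0,-0.125,100],[0,0,0,0,0,-0.125,100],[0,0,0,0,0,-0.125,100],[0,0,0,0,0,-0.125,100],[0,0,0,0,0,-0.125,100]]]'
python3 -m pendant '[[[0,0,0,0,0,-0.125,100],[0,0,0,0,0,-0.125,100],[0,0,0,0,0,-0.125,100],[0,0,0,0,0,-0.125,100],[0,0,0,0,0,-0.125,100]]]'
python3 -m pendant '[[[0,0,0,0,0,-0.125,100],[0,0,0,0,0,-0.125,100],[0,0,0,0,0,-0.125,100],[0,0,0,0,0,-0.125,100]]]'
python3 -c "
from workcell import bot;print(bot.get_obs()['q'])"
```

```text
time: 4.58
ee_pos: [0.46, 0.1469, 0.2621]
tcp_rot: [-179.3, -0.0, 46.3]
wrist_force: [-0.3, 0.0, -0.0]
opening: 0.0854
time: 5.0
ee_pos: [0.4622, 0.1467, 0.2617]
tcp_rot: [-179.4, -0.5, 82.1]
wrist_force: [-1.0, 0.5, 0.9]
opening: 0.0854
time: 5.42
ee_pos: [0.4645, 0.1464, 0.2611]
tcp_rot: [-179.7, -0.8, 117.9]
wrist_force: [0.1, -0.1, -0.3]
opening: 0.0853
time: 5.83
ee_pos: [0.4667, 0.1461, 0.2606]
tcp_rot: [179.8, -0.9, 153.7]
wrist_force: [0.1, 0.4, 0.5]
opening: 0.0853
time: 6.17
ee_pos: [0.4685, 0.1459, 0.2601]
tcp_rot: [179.3, -0.7, -177.7]
wrist_force: [0.8, 0.5, 0.0]
opening: 0.0854
[16.8127826  -1.88828407  6.28607851 98.69129557  0.82441809 14.4738165 ]
```

```bash

python3 -m pendant '[[[-0.6,3.8,0.1,0.012,-0.012,0,100],[-0.6,3.8,0.1,0,0,0,100],[-0.6,3.8,0.1,0,0,0,100],[-0.6,3.8,0.1,0,0,0,100],[-0.6,3.8,0.1,0,0,0,100]]]'
python3 -m pendant '[[[0,0,0,0,0,0,100],[0,0,0,0,0,0,100]]]'
python3 - <<'E'
from h import *
np.set_printoptions(precision=4,suppress=True)
o=bot.get_obs();im=bot.camera("wrist");save("w3.png",im,s=1.5)
np.save("w3.npy",im)
print(o["ee_pos"],o["tcp_rot"],o["q"])
for t,z in(("puller_handle",.1),("puller",.066),("stand",.0)):
  for m in bot.mark_of("wrist",t): print(t,round(m["confidence"],2),m["uv"],onz("wrist",m["uv"],z,o))
E
```

```text
time: 6.58
ee_pos: [0.4932, 0.3372, 0.2567]
tcp_rot: [-180.0, 0.2, -177.6]
wrist_force: [0.8, 0.4, 0.8]
opening: 0.0856
time: 6.75
ee_pos: [0.4936, 0.3441, 0.2529]
tcp_rot: [-179.9, -0.0, -177.3]
wrist_force: [0.7, -0.5, -0.0]
opening: 0.0852
[0.4936 0.3441 0.2529] [-179.9315   -0.0207 -177.3204] [34.9059 12.9956 21.554  98.6124 -0.0469 32.2263]
puller_handle 0.93 [263.9, 67.6] [0.3774 0.3446 0.1   ]
puller_handle 0.74 [247.6, 178.1] [0.4893 0.3333 0.1   ]
puller_handle 0.35 [79.3, 78.9] [0.3822 0.1408 0.1   ]
puller 0.76 [251.5, 171.6] [0.4889 0.3365 0.066 ]
puller 0.58 [263.1, 77.9] [0.3836 0.3447 0.066 ]
stand 0.71 [51.5, 223.2] [ 0.6002 -0.0051  0.    ]
stand 0.34 [247.7, 174.8] [0.5063 0.3308 0.    ]
```

View pics/w3.png

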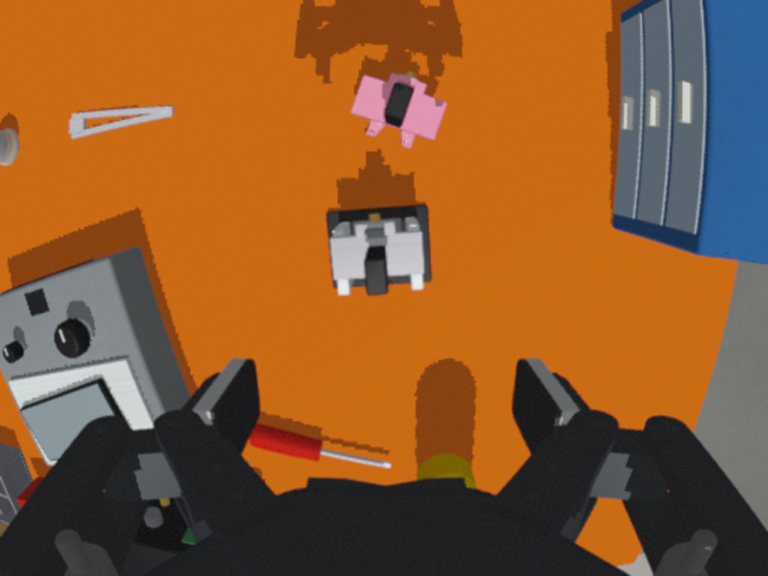

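Wrist picture: the grey puller is at (377,250) in the 1.5x image, its stem is on the robot side (375,230) and the handle top is near (376,275). The pink one at (400,105) is clear of it. Now I'll compute the yaw and centre from the corners.

```bash
python3 - <<'E'
from h import *
np.set_printoptions(precision=4,suppress=True)
o=bot.get_obs()
for n,(a,b),z in(("base back",((328,211),(428,205)),.006),("bar ends back",((331,240),(424,234)),.074),("bar front",((334,283),(422,279)),.074),("post front",((343,293),(417,288)),.064)):
  A,B=[onz("wrist",np.array(p)/1.5,z,o) for p in(a,b)];d=B-A
  print(n,A[:2],B[:2],np.linalg.norm(d),"yaw",np.degrees(np.arctan2(-d[0],d[1])))
im=np.load("w3.npy");save("w3c.png",im,(205,125,300,205),7)
r=[]
bot.camera("top");bot.camera("scene")
for c in("top","scene"):
  for t in("puller_handle","puller"):
    for m in bot.mark_of(c,t): print(c,t,m["uv"],round(m["confidence"],2))
E
```

```text
base back [0.4609 0.2886] [0.4521 0.3761] 0.08792536264098022 yaw 5.746542270243797
bar ends back [0.4761 0.2999] [0.4689 0.3678] 0.06826538215807644 yaw 6.06151065339266
bar front [0.5086 0.3026] [0.5028 0.3683] 0.0659357216688518 yaw 5.080638451384266
post front [0.5189 0.3087] [0.5125 0.3658] 0.05750549212225846 yaw 6.419545263391225
top puller_handle [110.3, 198.1] 0.83
top puller_handle [110.5, 243.6] 0.69
top puller [114.2, 246.7] 0.85
top puller [374.5, 121.4] 0.6
top puller [118.4, 200.7] 0.56
scene puller_handle [287.8, 115.2] 0.85
scene puller_handle [320.2, 128.2] 0.65
scene puller_handle [295.2, 208.3] 0.65
scene puller [318.1, 134.8] 0.74
scene puller [282.8, 123.5] 0.61
```

View pics/w3c.png

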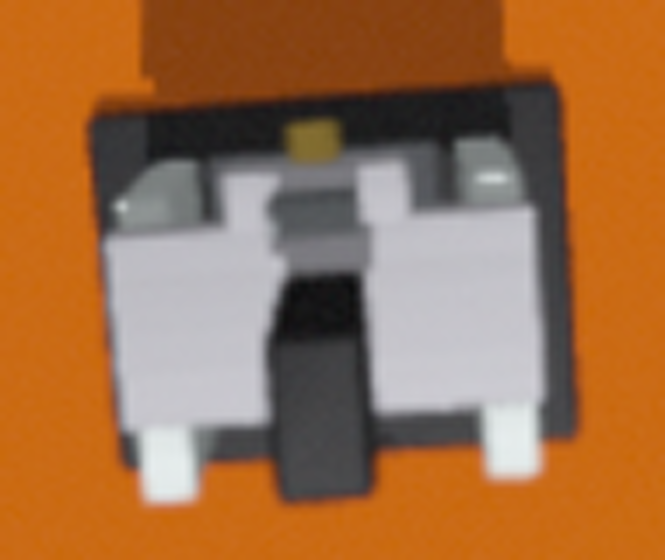

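```bash
python3 - <<'E'
from h import *
np.set_printoptions(precision=4,suppress=True)
o=bot.get_obs()
f=lambda p:np.array([205+p[0]/7,125+p[1]/7])
from scipy.optimize import least_squares
# puller model fit: x,y,z,yaw
loc=[(-.020,-.034,.008),(-.020,.034,.008),(.012,-.034,.008),(.012,.034,.008),(-.012,-.007,.06),(-.012,.007,.06),(.012,-.007,.06),(.012,.007,.06)]
pix=[(107,240),(535,210),(125,428),(545,405),(273,337),(368,332),(283,497),(371,492)]
P=np.array([f(p) for p in pix])
def res(s):
  Rz=R.from_euler("z",s[3]).as_matrix()
  return np.concatenate([project("wrist",Rz@np.array(l)+s[:3],o)-u for l,u in zip(loc,P)])
r=least_squares(res,[.49,.337,.066,.1]);print(r.x[:3],np.degrees(r.x[3]));print(r.fun.reshape(-1,2))
for z in(.064,.070):
  q=least_squares(lambda s:res([s[0],s[1],z,s[2]]),[.49,.337,.1]);print(z,q.x[:2],np.degrees(q.x[2]),q.cost)
E
```

```text
[0.4926 0.3354 0.0562] 5.8620299841723815
[[ 0.7891 -0.6366]
 [-0.4105 -0.0232]
 [ 0.5883 -0.179 ]
 [-0.6396 -0.3563]
 [-0.875  -0.2143]
 [ 0.0663 -0.3739]
 [-0.5557  0.8688]
 [ 1.0988  0.7595]]
0.064 [0.4909 0.3355] 5.866478710885674 4.633266786609407
0.07 [0.4896 0.3355] 5.869972615681816 8.415899329913298
```

```bash

python3 -m pendant '[[[0.3,-0.85,2,0,0,-0.056,100],[0,0,3.5,0,0,0,100],[0,0,3,0,0,0,100],[0,0,1.5,0,0,0,60],[0,0,0,0,0,0,60]]]'
python3 -c "
from h import *
np.set_printoptions(precision=4,suppress=True)
import numpy as np
o=bot.get_obs();p=o['ee_pos'];print(p,o['tcp_rot'],o['opening'])
Rm=R.from_euler('xyz',o['tcp_rot'],degrees=True).as_matrix()
print('tool shift',Rm.T@(np.array([.491,.3355,.087])-p))"
```

```text
time: 7.67
ee_pos: [0.4922, 0.3321, 0.1539]
tcp_rot: [179.8, 0.4, -174.2]
wrist_force: [-0.8, -0.1, -0.4]
opening: 0.0641
[0.4922 0.3321 0.1539] [ 179.8182    0.4371 -174.2159] 0.06406011350652958
tool shift [0.0013 0.0033 0.0669]
```

```bash

python3 -m pendant '[[[0.13,0.33,1,0,0.007,0,60],[0,0,2,0,0,0,60],[0,0,2,0,0,0,60],[0,0,1.5,0,0,0,60],[0,0,0,0,0,0,60]]]'
python3 -c "
from h import *
np.set_printoptions(precision=4,suppress=True)
o=bot.get_obs();p=o['ee_pos'];print(p,o['tcp_rot'],o['opening'],o['wrist_force'])
Rm=R.from_euler('xyz',o['tcp_rot'],degrees=True).as_matrix()
print('tool shift',Rm.T@(np.array([.491,.3355,.087])-p))
im=bot.camera('wrist');save('w4.png',im,(130,110,390,320),3)"
```

```text
time: 8.08
ee_pos: [0.492, 0.3369, 0.0907]
tcp_rot: [179.6, 0.3, -174.3]
wrist_force: [-0.9, 0.2, -1.4]
opening: 0.0513
[0.492  0.3369 0.0907] [ 179.623     0.2602 -174.2766] 0.051327703657060096 [-0.9444  0.2236 -1.3765]
tool shift [ 0.0011 -0.0014  0.0037]
```

View pics/w4.png

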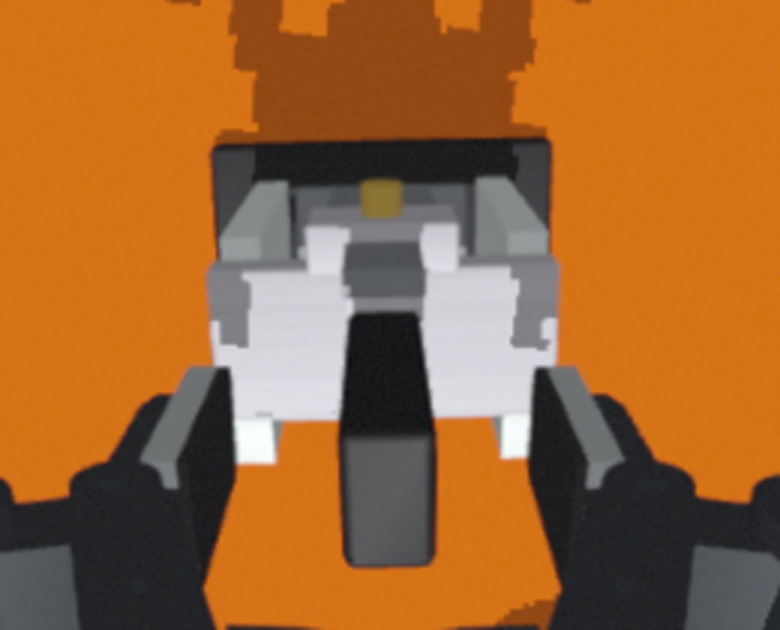

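The wrist picture shows the handle (342–435) between the fingers (232 to 530), about 1 mm off centre, with the pads level with it. I'll close.

```bash

python3 -m pendant '[[[0.05,0.1,0.3,0,0,0,30],[0,0,0,0,0,0,0],[0,0,0,0,0,0,0],[0,0,0,0,0,0,0],[0,0,0,0,0,0,0]]]' 80
python3 -m pendant '[[[0,0,0,0,0,0,0],[0,0,0,0,0,0,0]]]' 80
```

```text
time: 8.55
ee_pos: [0.4938, 0.34, 0.0951]
tcp_rot: [179.4, 0.7, -174.3]
wrist_force: [-0.1, 0.2, -1.8]
opening: 0.0127
time: 8.72
ee_pos: [0.494, 0.3402, 0.0959]
tcp_rot: [179.4, 0.7, -174.3]
wrist_force: [-0.7, 0.1, 0.2]
opening: 0.0129
```

The grip is a bit high: TCP is at 0.096 against the planned 0.084. I'll reopen and go lower.

```bash

python3 -m pendant '[[[0,0,0,0,0,0,40],[0,0,0,0,0,0,40],[0,0,0,0,0,0,40],[0,0,1.2,0,0,0,40],[0,0,0.1,0,0,0,40]]]'
python3 -m pendant '[[[0,0,0,0,0,0,40],[0,0,0,0,0,0,40]]]'
python3 -c "
from h import *
print(bot.get_obs())
im=bot.camera('wrist');np.save('w5.npy',im);
print([(m['uv'],m['confidence']) for m in bot.mark_of('wrist','puller_handle')])"
```

```text
time: 9.13
ee_pos: [0.4946, 0.3406, 0.0828]
tcp_rot: [179.3, 0.8, -174.3]
wrist_force: [0.4, -0.6, -0.6]
opening: 0.0342
time: 9.3
ee_pos: [0.4942, 0.3403, 0.0815]
tcp_rot: [179.3, 0.7, -174.3]
wrist_force: [1.1, -0.8, -0.1]
opening: 0.0341
{'time': 9.3, 'q': array([34.44799093, 10.50571006, -0.36113697, 78.18187477,  0.22231673,
       28.72562604]), 'qd': array([ 0.00355609, -0.02978309, -0.19859966, -0.22232385, -0.08604991,
        0.03854551]), 'joint_efforts': array([-1.37912954e-03, -5.87623286e+01,  4.71119106e+01, -2.80954828e-01,
        1.25126675e-02,  1.63233431e-04]), 'ee_pos': array([0.49418179, 0.34032267, 0.0814638 ]), 'tcp_rot': array([ 179.34782594,    0.72735289, -174.27992919]), 'wrist_force': array([ 1.12305066, -0.83733254, -0.0849899 ]), 'torque': array([0.05255579, 0.09074956, 0.02109   ]), 'opening': 0.03407534890202628}
[([254.3, 255.2], 0.77), ([290.9, 19.1], 0.55)]
```

```bash

python3 -m pendant '[[[0,-0.05,0,0.011,0.012,0,40],[0,0,0,0,0,0,0],[0,0,0,0,0,0,0],[0,0,0,0,0,0,0],[0,0,0,0,0,0,0]]]' 80
python3 -m pendant '[[[0,0,0,0,0,0,0],[0,0,-1.5,0,0,0,0],[0,0,-1.5,0,0,0,0],[0,0,-3,0,0,0,0]]]' 80
python3 -c "
from h import *
print(bot.get_obs()['torque'])"
```

```text
time: 9.82
ee_pos: [0.4948, 0.3402, 0.0826]
tcp_rot: [-180.0, 0.0, -174.3]
wrist_force: [-0.7, -0.3, -0.5]
opening: 0.013
time: 10.15
ee_pos: [0.492, 0.3383, 0.1367]
tcp_rot: [-179.7, -0.6, -174.3]
wrist_force: [-0.4, 0.1, -2.7]
opening: 0.0127
[-0.0128621  -0.01661993  0.03290423]
```

```bash

python3 -m pendant '[[[0,0,-3.5,0,0,0,0],[0,0,-3.5,0,0,0,0],[-0.6,-1.5,-1.5,0,0,0,0],[-1.4,-3.2,-0.5,0,0,-0.02,0],[-1.4,-3.4,-0.3,0,0,-0.02,0]]]' 80
python3 -m pendant '[[[-1.4,-3.4,-0.3,0,0,-0.02,0],[-1.4,-3.4,-0.3,0,0,-0.02,0],[-1.4,-3.4,-0.3,0,0,-0.02,0],[-1.4,-3.4,-0.3,0,0,-0.02,0],[-1.4,-3.4,-0.3,0,0,-0.02,0]]]' 80
python3 -m pendant '[[[-1,-2.5,0,0,0,-0.02,0],[0,0,0,0,0,-0.02,0],[0,0,0,0,0,0,0]]]' 80
cat > capm.py <<'E'
from h import *
np.set_printoptions(precision=4,suppress=True)
o=bot.get_obs();im=bot.camera("wrist")
print(o["time"],o["ee_pos"],o["tcp_rot"],o["wrist_force"],o["opening"])
Rm=R.from_euler('xyz',o['tcp_rot'],degrees=True).as_matrix()
for t,z in(("cap",.074),("small_knob",.065)):
  for m in bot.mark_of("wrist",t):
    p=onz("wrist",m["uv"],z,o);print(t,round(m["confidence"],2),m["uv"],p,"in tool",Rm.T@(p-o["ee_pos"]))
for t,z in(("cap",.094),("small_knob",.089)):
  for m in bot.masks_of("wrist",t):
    ys,xs=np.nonzero(m["pixels"]);u=m["extent"];p=onz("wrist",((u[0]+u[2])/2,(u[1]+u[3])/2),z,o);print(t,"mask",round(m["confidence"],2),u,p,"in tool",Rm.T@(p-o["ee_pos"]))
import sys
save(sys.argv[1]+".png",im,s=1.5);np.save(sys.argv[1]+".npy",im)
E
python3 capm.py w6
```

```text
time: 10.57
ee_pos: [0.5339, 0.2653, 0.2388]
tcp_rot: [-179.9, -0.3, -171.5]
wrist_force: [0.3, 0.0, -1.2]
opening: 0.013
time: 10.98
ee_pos: [0.6377, 0.1052, 0.2568]
tcp_rot: [-179.9, -0.1, -165.2]
wrist_force: [-0.1, 0.8, -1.7]
opening: 0.013
time: 11.23
ee_pos: [0.6577, 0.075, 0.2555]
tcp_rot: [-179.9, -0.2, -163.2]
wrist_force: [-0.7, 0.1, -1.6]
opening: 0.0129
11.2333 [0.6577 0.075  0.2555] [-179.8665   -0.17   -163.204 ] [-0.7331  0.0565 -1.5999] 0.012869252389153334
small_knob 0.67 [180.3, 96.8] [ 0.5946 -0.0354  0.065 ] in tool [ 0.0917 -0.087   0.1909]
small_knob 0.16 [38.4, 20.3] [ 0.5274 -0.2796  0.065 ] in tool [ 0.2267 -0.3014  0.1918]
cap mask 0.59 [254.8, 79.1, 285.7, 110.4] [0.5681 0.0611 0.094 ] in tool [0.0894 0.0129 0.1617]
small_knob mask 0.8 [169.9, 84.3, 187.2, 105.5] [ 0.593  -0.0312  0.089 ] in tool [ 0.0922 -0.0826  0.1669]
```

View pics/w6.png

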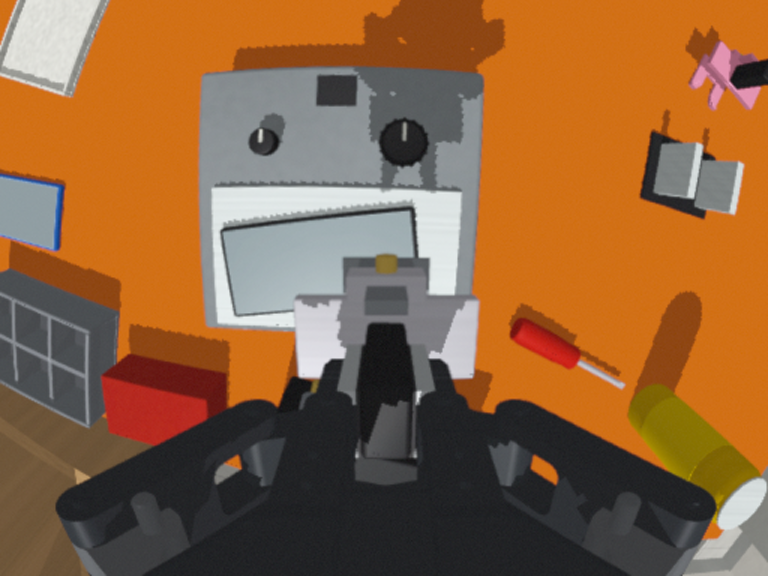

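```bash
python3 - <<'E'
from h import *
from scipy.optimize import least_squares
np.set_printoptions(precision=4,suppress=True)
o=bot.get_obs();im=np.load("w6.npy")
c=im[75:115,245:295].astype(int);s=c.sum(2)
m=(s<150).astype(np.uint8)
n,l,st,ce=cv2.connectedComponentsWithStats(m)
k=1+np.argmax(st[1:,4]);print(st[k],ce[k]+[245,75])
save("cz.png",np.hstack([cv2.resize(im[75:115,245:295],None,fx=8,fy=8),cv2.resize(im[180:330,190:325],None,fx=3,fy=3)[:320]]))
for t in(90,120,150,180):
  cn=max(cv2.findContours((s<t).astype(np.uint8),0,1)[0],key=cv2.contourArea)
  (x,y),r=cv2.minEnclosingCircle(cn);print(t,x+245,y+75,r,cv2.boundingRect(cn),onz("wrist",(x+245,y+75),.094,o),onz("wrist",(x+245,y+75),.084,o))
Rm=R.from_euler('xyz',o['tcp_rot'],degrees=True).as_matrix()
pix=np.array([(295,297),(477,298),(300,376),(472,378)])/1.5
loc=np.array([(-.02,-.034,.008),(-.02,.034,.008),(.012,-.034,.008),(.012,.034,.008)])
def res(v):
  return np.concatenate([project("wrist",o["ee_pos"]+Rm@np.array([v[0]-l[0],v[1]+l[1],v[2]-l[2]]),o)-u for l,u in zip(loc,pix)])
r=least_squares(res,[0,0,.019]);print("puller origin in tool",r.x);print(r.fun.reshape(-1,2))
for z in(.0186,.0126):
  q=least_squares(lambda v:res([v[0],v[1],z]),[0,0]);print(z,q.x,q.cost)
E
```

```text
[  8   4  33  32 734] [268.6921  95.0858]
90 268.5 94.5 15.572511672973633 (9, 5, 31, 30) [0.5673 0.0616 0.094 ] [0.5665 0.0617 0.084 ]
120 268.8038578033447 94.38424491882324 16.121912002563477 (8, 4, 32, 32) [0.5671 0.0619 0.094 ] [0.5663 0.062  0.084 ]
150 268.8012046813965 94.78313255310059 16.281578063964844 (8, 4, 33, 32) [0.5675 0.062  0.094 ] [0.5667 0.0621 0.084 ]
180 268.78125 94.46875 16.561124801635742 (8, 3, 33, 33) [0.5672 0.0619 0.094 ] [0.5664 0.062  0.084 ]
puller origin in tool [ 0.003  -0.0003  0.0221]
[[-0.4256  0.9813]
 [ 0.3148  0.0835]
 [-0.057   0.1955]
 [ 0.1349 -1.3475]]
0.0186 [ 0.0042 -0.0003] 5.694401597943148
0.0126 [ 0.0064 -0.0003] 33.96546465442209
```

View pics/cz.png

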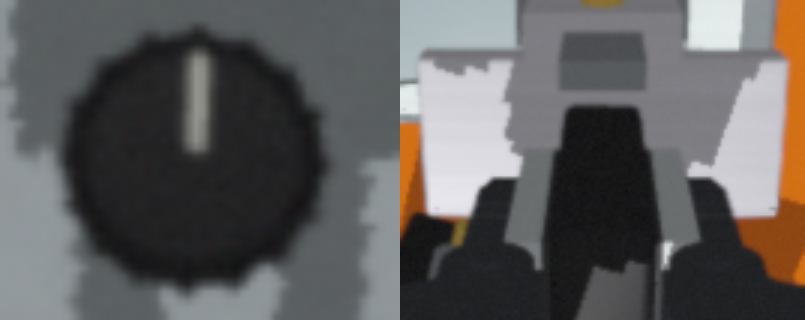

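The cap centre in the cz.png crop refines to about (0.567, 0.062), and the puller sits centred in the grip. I'll go in front of the cap, stay high and check.

```bash

python3 -m pendant '[[[2,0.26,0,0,0,0.031,0],[3.5,0.26,0,0,0,0,0],[3.5,0.26,0,0,0,0,0],[3.5,0.26,0.5,0,0,0,0],[1.5,0,2,0,0,0,0]]]' 80
python3 -m pendant '[[[0,0,2.5,0,0,0,0],[0,0,1.5,0,0,0,0],[0,0,0,0,0,0,0],[0,0,0,0,0,0,0]]]' 80
cat > st.py <<'E'
from h import *
import sys
np.set_printoptions(precision=4,suppress=True)
o=bot.get_obs();Rm=R.from_euler('xyz',o['tcp_rot'],degrees=True).as_matrix()
g=R.from_euler('xyz',[180,0,-165],degrees=True).as_matrix()
print(round(o["time"],2),o["ee_pos"],o["tcp_rot"],o["wrist_force"],o["torque"],"q",o["q"])
t=np.array([float(v) for v in sys.argv[1:4]])
print("shift cm",100*Rm.T@(t-o["ee_pos"]),"turn",R.from_matrix(Rm.T@g).as_rotvec(),"lat",-.2588*o["ee_pos"][0]+.9659*o["ee_pos"][1],"fwd",.9659*o["ee_pos"][0]+.2588*o["ee_pos"][1])
E
python3 st.py .5199 .0491 .151; python3 - <<'E'
from h import *
im=bot.camera("scene");save("s2.png",im,(235,130,385,290),4.5 if 0 else 3.7)
E
```

```text
time: 11.9
ee_pos: [0.515, 0.0553, 0.2307]
tcp_rot: [-179.9, 0.1, -164.5]
wrist_force: [-1.2, -0.0, -0.6]
opening: 0.013
time: 12.23
ee_pos: [0.5082, 0.0579, 0.1902]
tcp_rot: [-179.9, 0.2, -164.3]
wrist_force: [0.2, 0.3, -0.6]
opening: 0.0129
12.23 [0.5082 0.0579 0.1902] [-179.8536    0.2112 -164.2777] [ 0.2005  0.3364 -0.6398] [-0.0178 -0.0552 -0.0256] q [ 6.5571 -1.1978 -0.8273 90.1387 -0.1108 -9.1651]
shift cm [-0.8716 -1.1498  3.9228] turn [-0.0025  0.0037  0.0126] lat -0.07563892814244004 fwd 0.505872192337467
```

View pics/s2.png

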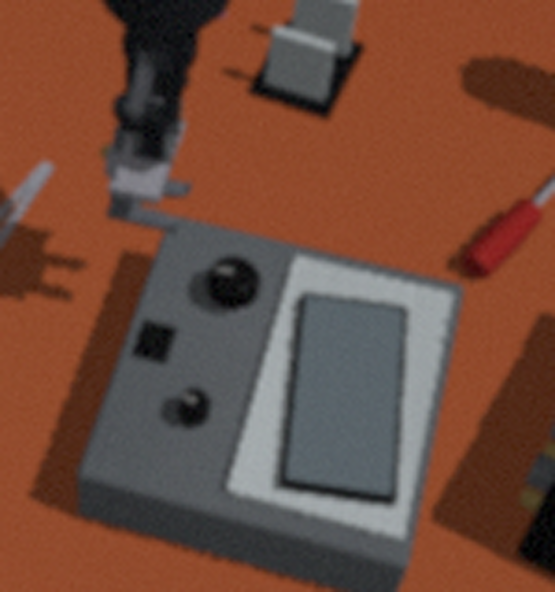

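The scene crop shows the fork at (150,215), in front of and above the station, with the tines pointing past the cap at (230,283). It is 11 mm off laterally, so I'll correct.

```bash

python3 -m pendant '[[[-0.4,-0.6,1,0,0.004,0.013,0],[-0.4,-0.5,1,0,0,0,0],[0,0,0,0,0,0,0],[0,0,0,0,0,0,0]]]' 80
python3 st.py .5199 .0491 .150
```

```text
time: 12.62
ee_pos: [0.5222, 0.0495, 0.1711]
tcp_rot: [-179.8, 0.2, -165.0]
wrist_force: [0.1, -0.7, -1.2]
opening: 0.0131
12.62 [0.5222 0.0495 0.1711] [-179.8208    0.1777 -165.0313] [ 0.0578 -0.6571 -1.1926] [ 0.0025 -0.0276 -0.0321] q [ 5.4939  0.4569 -1.2827 88.0556 -0.1475 -9.4747]
shift cm [0.239  0.0285 2.1116] turn [-0.0031  0.0031 -0.0006] lat -0.08734412633898689 fwd 0.5172028804317943
```

```bash

python3 -m pendant '[[[0.2,0,0.7,-0.003,0.003,0,0],[0,0,0.7,0,0,0,0],[0,0,0.4,0,0,0,0],[0,0,0,0,0,0,0]]]' 80
python3 -m pendant '[[[0,0,0.3,0,0,0,0],[0,0,0,0,0,0,0]]]' 80
python3 -m pendant '[[[0,0,0.3,0,0,0,0],[0,0,0,0,0,0,0]]]' 80;python3 st.py .5199 .0491 .150
```

```text
time: 12.95
ee_pos: [0.5206, 0.0485, 0.1509]
tcp_rot: [180.0, -0.1, -165.1]
wrist_force: [-1.0, -0.8, -1.5]
opening: 0.0131
time: 13.12
ee_pos: [0.5203, 0.0485, 0.1473]
tcp_rot: [180.0, -0.1, -165.1]
wrist_force: [-0.1, -0.9, -1.0]
opening: 0.0132
time: 13.28
ee_pos: [0.5204, 0.0486, 0.1443]
tcp_rot: [180.0, -0.1, -165.1]
wrist_force: [0.4, -0.8, -1.7]
opening: 0.0131
13.28 [0.5204 0.0486 0.1443] [ 179.9734   -0.0747 -165.073 ] [ 0.3677 -0.7841 -1.6969] [-0.0065  0.0004  0.0075] q [ 5.3292  0.4377 -4.2591 85.3813  0.0138 -9.5977]
shift cm [ 0.0337  0.0597 -0.5713] turn [ 0.0005 -0.0013 -0.0013] lat -0.0877195018503335 fwd 0.5152076874698204
```

```bash

python3 -m pendant '[[[0,0,0.2,0,0,0,0],[0,0,0,0,0,0,0]]]' 80 | sed -n '2p;4p'
python3 -m pendant '[[[0,0,0.2,0,0,0,0],[0,0,0,0,0,0,0]]]' 80| sed -n '2p;4p'
python3 -m pendant '[[[0,0,0.2,0,0,0,0],[0,0,0,0,0,0,0]]]' 80| sed -n '2p;4p'
python3 -m pendant '[[[0,0,0.15,0,0,0,0],[0,0,0,0,0,0,0]]]' 80| sed -n '2p;4p'
python3 - <<'E'
from h import *
im=bot.camera("scene");save("s3.png",im,(250,150,330,215),8)
E
```

```text
ee_pos: [0.5205, 0.0487, 0.1424]
wrist_force: [0.1, 1.2, -1.6]
ee_pos: [0.5205, 0.0487, 0.1404]
wrist_force: [-0.6, -0.3, -1.0]
ee_pos: [0.5206, 0.0487, 0.1383]
wrist_force: [0.1, 0.4, 0.2]
ee_pos: [0.5206, 0.0488, 0.1367]
wrist_force: [0.2, 0.5, -1.8]
```

View pics/s3.png

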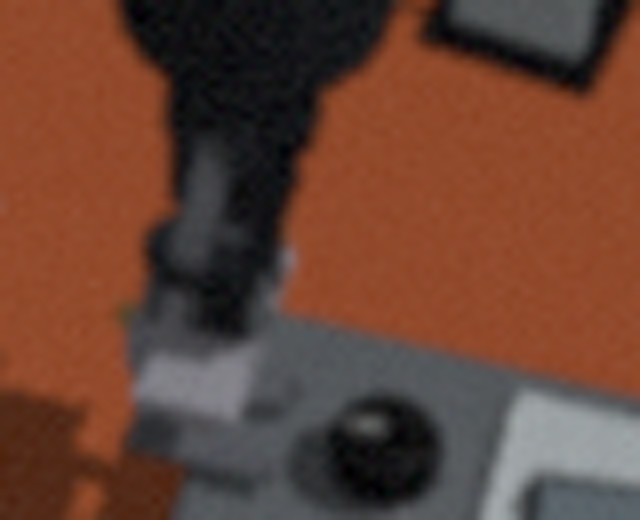

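The fork is just over the station top in front of the cap, with shadows close by. That was the last picture I may view, so the rest is by feel.

```bash

python3 -m pendant '[[[0,0,0.15,0,0,0,0],[0,0,0,0,0,0,0]]]' 80 | sed -n '2p;4p'
python3 -m pendant '[[[0,0,0.15,0,0,0,0],[0,0,0,0,0,0,0]]]' 80| sed -n '2p;4p'
python3 -m pendant '[[[0,0,0.15,0,0,0,0],[0,0,0,0,0,0,0]]]' 80| sed -n '2p;4p'
```

```text
ee_pos: [0.5207, 0.0487, 0.1353]
wrist_force: [-0.4, -0.5, -1.1]
ee_pos: [0.5207, 0.0487, 0.1337]
wrist_force: [0.9, 0.4, -1.4]
ee_pos: [0.5207, 0.0487, 0.132]
wrist_force: [-0.0, -0.0, -1.5]
```

```bash

python3 -m pendant '[[[0,0,0.15,0,0,0,0],[0,0,0,0,0,0,0]]]' 80 | sed -n '2p;4p'
python3 -m pendant '[[[0,0,0.15,0,0,0,0],[0,0,0,0,0,0,0]]]' 80| sed -n '2p;4p'
```

```text
ee_pos: [0.5208, 0.0487, 0.1303]
wrist_force: [0.5, 0.7, -0.8]
ee_pos: [0.5207, 0.0488, 0.1286]
wrist_force: [-0.2, 0.7, -0.0]
```

```bash

python3 -m pendant '[[[0,0,0.1,0,0,0,0],[0,0,0,0,0,0,0]]]' 80 | sed -n '2p;4p'
python3 -m pendant '[[[0,0,0.1,0,0,0,0],[0,0,0,0,0,0,0]]]' 80| sed -n '2p;4p'
```

```text
ee_pos: [0.5207, 0.0488, 0.1275]
wrist_force: [0.2, -0.5, -2.2]
ee_pos: [0.5208, 0.0487, 0.1264]
wrist_force: [0.1, 0.0, -0.2]
```

```bash

python3 -m pendant '[[[0,0,0.1,0,0,0,0],[0,0,0,0,0,0,0]]]' 80 | sed -n '2p;4p'
python3 -m pendant '[[[0,0,0.1,0,0,0,0],[0,0,0,0,0,0,0]]]' 80| sed -n '2p;4p'
python3 -c "
from workcell import bot;print(bot.get_obs()['torque'])"
```

```text
ee_pos: [0.5208, 0.0488, 0.1254]
wrist_force: [0.2, 0.3, -1.1]
ee_pos: [0.5212, 0.0488, 0.1256]
wrist_force: [-0.0, 0.7, -2.2]
[0.00638079 0.02324853 0.01966415]
```

```bash

python3 -m pendant '[[[0,0,0.1,0,0,0,0]]]' 80 | sed -n '2p;4p'
python3 -m pendant '[[[0,0,0.1,0,0,0,0]]]' 80| sed -n '2p;4p'
python3 -m pendant '[[[0,0,0.0,0,0,0,0]]]' 80| sed -n '2p;4p'
python3 -c "
from workcell import bot;o=bot.get_obs();print(o['torque'],o['tcp_rot'])"
```

```text
ee_pos: [0.5215, 0.0489, 0.1252]
wrist_force: [-1.7, 0.2, 10.9]
ee_pos: [0.5216, 0.0489, 0.1253]
wrist_force: [-5.1, 0.1, 11.6]
ee_pos: [0.5217, 0.0489, 0.1256]
wrist_force: [-0.3, -0.0, -1.4]
[ 0.00242469 -0.02612952 -0.00618651] [-179.9764015     0.27491979 -165.06135498]
```

Contact is felt at TCP z ≈ 0.1254. I'll raise 1.2 mm, level the fork and advance along +x (tool −x).

```bash

python3 -m pendant '[[[0,0,-0.12,0,0.004,0,0],[0,0,0,0,0,0,0]]]' 80 | sed -n '2,4p'
python3 -m pendant '[[[-0.5,0,0,0,0,0,0],[-0.5,0,0,0,0,0,0],[0,0,0,0,0,0,0]]]' 80| sed -n '2,4p'
python3 st.py .5688 .0606 .1267
```

```text
ee_pos: [0.5216, 0.0489, 0.1267]
tcp_rot: [-180.0, 0.0, -165.1]
wrist_force: [-0.4, -0.2, -0.8]
ee_pos: [0.5321, 0.0517, 0.1262]
tcp_rot: [-180.0, -0.0, -165.1]
wrist_force: [0.3, 0.3, -1.1]
16.17 [0.5321 0.0517 0.1262] [-179.9774   -0.0011 -165.0704] [ 0.3363  0.33   -1.1222] [ 0.0101 -0.049   0.0529] q [ 5.556   2.0653 -4.594  83.338  -0.0224 -9.3736]
shift cm [-3.7723 -0.0799 -0.048 ] turn [-0.0004 -0.     -0.0012] lat -0.08782753016496062 fwd 0.5273662686259795
```

```bash

python3 -m pendant '[[[-0.5,0,-0.05,0,0,0,0],[-0.5,0,0,0,0,0,0],[0,0,0,0,0,0,0]]]' 80| sed -n '2,4p'
python3 -m pendant '[[[-0.4,0,-0.03,0,0,0,0],[-0.4,0,0,0,0,0,0],[0,0,0,0,0,0,0]]]' 80| sed -n '2,4p'
python3 st.py .5688 .0606 .1267
```

```text
ee_pos: [0.543, 0.0546, 0.1261]
tcp_rot: [-180.0, -0.0, -165.1]
wrist_force: [-0.1, 1.0, -1.8]
ee_pos: [0.5518, 0.057, 0.1261]
tcp_rot: [-180.0, -0.1, -165.1]
wrist_force: [-0.1, -0.0, -1.4]
16.67 [0.5518 0.057  0.1261] [-179.9925   -0.0728 -165.0581] [-0.1429 -0.0043 -1.4111] [ 0.0434 -0.0127  0.0041] q [ 5.9071  4.8735 -1.6588 83.5384 -0.0188 -9.0348]
shift cm [-1.739  -0.0909 -0.0595] turn [-0.0001 -0.0013 -0.001 ] lat -0.0877454411848601 fwd 0.5476983773051166
```

```bash

python3 -m pendant '[[[-0.4,0,-0.06,0,0,0,0],[-0.4,0,0,0,0,0,0],[0,0,0,0,0,0,0]]]' 80| sed -n '2,4p'
python3 -m pendant '[[[-0.3,0,-0.02,0,0,0,0],[0,0,0,0,0,0,0]]]' 80| sed -n '2,4p'
python3 -m pendant '[[[-0.15,0,0,0,0,0,0],[0,0,0,0,0,0,0]]]' 80| sed -n '2,4p'
python3 st.py .5688 .0606 .1267
```

```text
ee_pos: [0.5603, 0.0593, 0.1268]
tcp_rot: [-180.0, -0.1, -165.1]
wrist_force: [-1.0, 0.1, -1.4]
ee_pos: [0.5636, 0.0602, 0.127]
tcp_rot: [-180.0, -0.1, -165.1]
wrist_force: [1.0, -1.3, -1.6]
ee_pos: [0.5652, 0.0606, 0.1269]
tcp_rot: [-180.0, -0.1, -165.1]
wrist_force: [-0.4, 0.4, -0.8]
17.25 [0.5652 0.0606 0.1269] [-179.9941   -0.0875 -165.0539] [-0.3526  0.4288 -0.8228] [ 0.0454 -0.0478 -0.0121] q [ 6.1288  6.7558  0.4675 83.7973 -0.0192 -8.8173]
shift cm [-0.3507 -0.0927  0.0237] turn [-0.0001 -0.0015 -0.0009] lat -0.08774212933921016 fwd 0.561581070661362
```

```bash

python3 -m pendant '[[[-0.15,0,0,0,0,0,0],[0,0,0,0,0,0,0]]]' 80| sed -n '2p;4p'
python3 -m pendant '[[[-0.15,0,0,0,0,0,0],[0,0,0,0,0,0,0]]]' 80| sed -n '2p;4p'
python3 -m pendant '[[[-0.12,0,0,0,0,0,0]]]' 80| sed -n '2p;4p'
python3 st.py .5688 .0606 .1267
```

```text
ee_pos: [0.5667, 0.061, 0.127]
wrist_force: [0.5, -0.5, -1.3]
ee_pos: [0.5682, 0.0613, 0.127]
wrist_force: [-0.6, -0.0, -0.8]
ee_pos: [0.5693, 0.0616, 0.1271]
wrist_force: [-0.5, -0.1, -1.4]
17.67 [0.5693 0.0616 0.1271] [-179.9909   -0.0894 -165.0662] [-0.5404 -0.1331 -1.375 ] [ 0.0072 -0.0198 -0.0413] q [ 6.1892  7.3344  1.1194 83.872  -0.0226 -8.7446]
shift cm [ 0.0758 -0.0859  0.0388] turn [-0.0002 -0.0016 -0.0012] lat -0.08781374393852327 fwd 0.5658466743508319
```

```bash

python3 -m pendant '[[[-0.12,0,0,0,0,0,0]]]' 80| sed -n '2p;4p'
python3 -m pendant '[[[-0.12,0,0,0,0,0,0]]]' 80| sed -n '2p;4p'
python3 -m pendant '[[[-0.12,0,0,0,0,0,0]]]' 80| sed -n '2p;4p'
python3 st.py .5688 .0606 .1267
```

```text
ee_pos: [0.5706, 0.062, 0.1271]
wrist_force: [0.0, -1.0, -1.1]
ee_pos: [0.5717, 0.0623, 0.1271]
wrist_force: [-1.8, -1.4, -1.4]
ee_pos: [0.5723, 0.0624, 0.1269]
wrist_force: [-6.4, -1.8, 1.4]
17.92 [0.5723 0.0624 0.1269] [-179.988    -0.1961 -165.0657] [-6.445  -1.7975  1.3869] [-0.4361  1.6272  0.0414] q [ 6.2462  7.8565  1.6808 84.0162 -0.0415 -8.6881]
shift cm [ 0.3817 -0.0872  0.0251] turn [-0.0002 -0.0034 -0.0011] lat -0.08780401847267676 fwd 0.5689058731367788
```

The throat is on the spindle: the 6.7 N push is purely along station −x, with no lateral force. I'll back off half a millimetre and pull up in small steps.

```bash

python3 -m pendant '[[[0.06,0,0,0,0.003,0,0],[0,0,0,0,0,0,0]]]' 80| sed -n '2,4p'
python3 -m pendant '[[[0,0,-0.2,0,0,0,0],[0,0,0,0,0,0,0]]]' 80| sed -n '2,4p'
python3 -m pendant '[[[0,0,-0.15,0,0,0,0]]]' 80| sed -n '2,4p'
python3 -m pendant '[[[0,0,-0.15,0,0,0,0]]]' 80| sed -n '2,4p'
```

```text
ee_pos: [0.5716, 0.0623, 0.1268]
tcp_rot: [-180.0, -0.4, -165.1]
wrist_force: [0.1, 1.0, -1.6]
ee_pos: [0.5718, 0.0624, 0.1289]
tcp_rot: [-180.0, -0.4, -165.1]
wrist_force: [-0.8, -0.9, -1.4]
ee_pos: [0.5718, 0.0624, 0.1302]
tcp_rot: [-180.0, -0.4, -165.1]
wrist_force: [0.0, -1.6, -1.1]
ee_pos: [0.5717, 0.0623, 0.1316]
tcp_rot: [180.0, -0.4, -165.1]
wrist_force: [-1.0, 0.1, -7.1]
```

```bash

python3 -m pendant '[[[0,0,-0.2,0,0,0,0]]]' 80| sed -n '2,4p'
python3 -m pendant '[[[0,0,-0.2,0,0,0,0]]]' 80| sed -n '2,4p'
python3 -m pendant '[[[0,0,-0.2,0,0,0,0]]]' 80| sed -n '2,4p'
python3 -m pendant '[[[0,0,-0.2,0,0,0,0]]]' 80| sed -n '2,4p'
```

```text
ee_pos: [0.5713, 0.0623, 0.1325]
tcp_rot: [180.0, -0.5, -165.1]
wrist_force: [1.3, 0.3, -14.9]
ee_pos: [0.5711, 0.0623, 0.1335]
tcp_rot: [180.0, -0.6, -165.1]
wrist_force: [0.6, -0.2, -9.3]
ee_pos: [0.5709, 0.0622, 0.1349]
tcp_rot: [180.0, -0.7, -165.1]
wrist_force: [-0.6, -0.6, -8.5]
ee_pos: [0.5706, 0.0619, 0.1368]
tcp_rot: [180.0, -0.8, -165.1]
wrist_force: [-1.9, -2.7, -4.2]
```

```bash

python3 -m pendant '[[[-0.04,0,-0.2,0,-0.005,0,0]]]' 80| sed -n '2,4p'
python3 -m pendant '[[[-0.03,0.01,-0.2,0,-0.005,0,0]]]' 80| sed -n '2,4p'
python3 -m pendant '[[[-0.02,0,-0.2,0,-0.004,0,0]]]' 80| sed -n '2,4p'
python3 -m pendant '[[[0,0,-0.2,0,0,0,0]]]' 80| sed -n '2,4p'
```

```text
ee_pos: [0.5705, 0.0618, 0.1389]
tcp_rot: [-180.0, -0.6, -165.1]
wrist_force: [-3.4, -2.2, -3.3]
ee_pos: [0.5706, 0.0618, 0.1416]
tcp_rot: [-180.0, -0.2, -165.1]
wrist_force: [-2.1, -0.4, -0.2]
ee_pos: [0.5713, 0.062, 0.1446]
tcp_rot: [-180.0, 0.1, -165.1]
wrist_force: [-1.9, 0.0, -0.7]
ee_pos: [0.5715, 0.0621, 0.1476]
tcp_rot: [-180.0, 0.2, -165.1]
wrist_force: [-1.5, -0.5, -2.5]
```

```bash

python3 -m pendant '[[[0,0,-0.3,0,0.002,0,0],[0,0,-0.4,0,0,0,0],[0,0,-0.6,0,0,0,0],[0,0,-0.8,0,0,0,0],[0,0,-0.8,0,0,0,0]]]' 80| sed -n '2,4p'
python3 -m pendant '[[[0,0,-0.8,0,0,0,0],[0,0,-0.6,0,0,0,0],[0,0,-0.3,0,0,0,0],[0,0,0,0,0,0,0],[0,0,0,0,0,0,0]]]' 80
python3 - <<'E'
from h import *
np.set_printoptions(precision=4,suppress=True)
o=bot.get_obs();print(o["time"],o["ee_pos"])
axis=o["ee_pos"]-np.array([.003*.966,.003*.259,0]);ft=o["ee_pos"][2]-.1255+.065+.004
for c in("scene","wrist","top"):
  im=bot.camera(c);np.save("c_"+c,im)
  for t in("cap","spindle","small_knob"):
    for m in bot.mark_of(c,t):print(c,t,round(m["confidence"],2),np.round(m["uv"],1))
  print(c,"expected on fork",project(c,[axis[0],axis[1],ft],o),"on spindle",project(c,[.568,.061,.074],o),"spindle foot",project(c,[.568,.061,.065],o))
E
```

```text
ee_pos: [0.5726, 0.0627, 0.1808]
tcp_rot: [180.0, 0.4, -165.1]
wrist_force: [0.4, -0.3, -1.5]
time: 19.92
ee_pos: [0.5738, 0.0629, 0.2034]
tcp_rot: [-180.0, 0.6, -165.1]
wrist_force: [0.5, -0.0, -1.1]
opening: 0.0132
19.9167 [0.5738 0.0629 0.2034]
scene cap 0.53 [302.8 189.4]
scene spindle 0.65 [294.7 208.6]
scene small_knob 0.74 [179.7 344.8]
scene small_knob 0.6 [283.6 239.7]
scene small_knob 0.55 [294.3 211.2]
scene expected on fork [300.7444 190.0169] on spindle [297.2211 207.8515] spindle foot [296.9651 209.9291]
wrist small_knob 0.61 [157.1 178.7]
wrist expected on fork [257.8893 208.5654] on spindle [257.3469 180.6003] spindle foot [257.3452 178.47  ]
top cap 0.18 [377.2 200.5]
top small_knob 0.42 [260.5 159.5]
top expected on fork [222.721  163.4309] on spindle [225.2346 170.42  ] spindle foot [225.469  171.0801]
```

The cap is on the fork: the scene mark at (302.8,189.4) is close to the expected (300.7,190.0), and the bare spindle now shows. Next I'll locate the small tray.

```bash
python3 - <<'E'
from h import *
np.set_printoptions(precision=4,suppress=True)
o=bot.get_obs()
for c in("top","scene"):
  for m in bot.mark_of(c,"tray"):print(c,m["confidence"],m["uv"],onz(c,m["uv"],.0))
  for m in bot.masks_of(c,"tray"):
    cn=max(cv2.findContours(m["pixels"].astype(np.uint8),0,2)[0],key=cv2.contourArea)
    q=cv2.approxPolyDP(cn,8,True)[:,0]
    W=np.array([onz(c,p,.012)[:2] for p in q]);print(c,m["confidence"],q.tolist(),W.mean(0),W.tolist())
x=o["ee_pos"]
Rm=R.from_euler('xyz',o['tcp_rot'],degrees=True).as_matrix()
print("shift to tray",100*Rm.T@(np.array([.511,-.351,.2])-x))
E
```

```text
top 0.88 [354.6, 291.2] [ 0.2591 -0.2854  0.    ]
top 0.71 [376.4, 200.4] [ 0.5037 -0.3506  0.    ]
top 0.91 [[356, 168], [350, 219], [401, 226], [406, 176]] [ 0.5116 -0.3522] [[0.5912285553936436, -0.2932107663679074], [0.45088783049799086, -0.2739464194862324], [0.4335833515558053, -0.41138732267981665], [0.5706457194606387, -0.4300984893793714]]
top 0.76 [[323, 249], [313, 325], [391, 337], [398, 261]] [ 0.257  -0.2867] [[0.3698137961865882, -0.20006822736253882], [0.17306493000472836, -0.17180478507744323], [0.144743864055324, -0.374823560284571], [0.3402825709793567, -0.39998555999612273]]
top 0.31 [[140, 190], [105, 191], [105, 208], [140, 212]] [0.4946 0.3413] [[0.5230539313016972, 0.2954176478651627], [0.5191672272361089, 0.38990395285528495], [0.47293176411522336, 0.38715323864691875], [0.46322455130767815, 0.2925322943527499]]
scene 0.87 [116.1, 268.1] [ 0.2569 -0.2875  0.    ]
scene 0.6 [178.6, 347.9] [ 0.5102 -0.3543  0.    ]
scene 0.88 [[122, 216], [55, 267], [108, 323], [174, 263]] [ 0.2559 -0.285 ] [[0.16713988642303024, -0.1695757220620253], [0.13498290893347586, -0.36812845483220946], [0.3462225398868245, -0.3983653106541519], [0.37516272330548467, -0.20381880112733608]]
scene 0.69 [[180, 303], [133, 350], [164, 383], [191, 383], [223, 343]] [ 0.5178 -0.3614] [[0.4527617109021932, -0.27587506990198507], [0.4342659666470212, -0.4117492589472075], [0.5333339612344654, -0.42620477024321934], [0.5798673638221902, -0.3965964522467034], [0.5885694165546975, -0.2964293494466963]]
shift to tray [ 16.7236 -38.3763   0.1544]
```

```bash

python3 -m pendant '[[[0.2,-0.46,0,0,0.003,0,0],[0.4,-0.92,0,0,0.003,0,0],[0.6,-1.38,0,0,0,0,0],[0.8,-1.83,0,0,0,0,0],[1,-2.3,0,0,0,0,0]]]' 80| sed -n '2,4p'
python3 -m pendant '[[[1,-2.3,0,0,0,0,0],[1,-2.3,0,0,0,0,0],[1,-2.3,0,0,0,0,0],[1,-2.3,0,0,0,0,0],[1,-2.3,0,0,0,0,0]]]' 80| sed -n '2,4p'
python3 -m pendant '[[[1,-2.3,0,0,0,0,0],[1,-2.3,0,0,0,0,0],[1,-2.3,0,0,0,0,0],[0.8,-1.83,0,0,0,0,0],[0.6,-1.38,0,0,0,0,0]]]' 80| sed -n '2,4p'
python3 st.py .512 -.352 .2
```

```text
ee_pos: [0.5621, -0.0123, 0.2027]
tcp_rot: [180.0, 0.2, -164.7]
wrist_force: [0.7, 0.2, -1.7]
ee_pos: [0.5412, -0.1453, 0.2028]
tcp_rot: [-180.0, 0.2, -164.7]
wrist_force: [0.8, -0.0, -0.6]
ee_pos: [0.5208, -0.2655, 0.2031]
tcp_rot: [-179.9, 0.1, -164.9]
wrist_force: [0.9, 0.5, -2.0]
21.97 [ 0.5208 -0.2655  0.2031] [-179.9177    0.1119 -164.9059] [ 0.8553  0.4726 -1.9898] [-0.0026 -0.0326 -0.007 ] q [-27.0185   9.1258  11.5057  92.2417   0.014  -42.1125]
shift cm [ 3.0992 -8.1258  0.3152] turn [-0.0014  0.002   0.0016] lat -0.39119078867779855 fwd 0.4342933526279337
```

```bash

python3 -m pendant '[[[0.55,-1.4,0,0,0,0,0],[0.55,-1.4,0,0,0,0,0],[0.55,-1.4,0,0,0,0,0],[0.4,-1,0,0,0,0,0],[0.3,-0.7,0,0,0,0,0]]]' 80| sed -n '2,4p'
python3 -m pendant '[[[0.15,-0.3,0,0,0,0,0],[0,0,0,0,0,0,0],[0,0,0,0,0,0,0]]]' 80| sed -n '2,4p'
python3 st.py .512 -.352 .0655
python3 - <<'E'
from h import *
np.set_printoptions(precision=4,suppress=True)
o=bot.get_obs()
axis=o["ee_pos"]-np.array([.003*.966,.003*.259,0]);ft=o["ee_pos"][2]-.1255+.065+.004
for c in("scene","top"):
  im=bot.camera(c)
  for m in bot.mark_of(c,"cap"):print(c,round(m["confidence"],2),np.round(m["uv"],1))
  print(c,"expected on fork",project(c,[axis[0],axis[1],ft],o))
E
```

```text
ee_pos: [0.5088, -0.3374, 0.2029]
tcp_rot: [-179.9, 0.0, -165.2]
wrist_force: [0.4, 0.7, -0.7]
ee_pos: [0.5071, -0.3426, 0.2026]
tcp_rot: [-180.0, -0.0, -165.3]
wrist_force: [0.9, 0.3, -1.9]
22.63 [ 0.5071 -0.3426  0.2026] [-179.9623   -0.0197 -165.3162] [ 0.8742  0.3159 -1.8815] [ 0.0035 -0.0228  0.007 ] q [-34.0237  13.1594  16.1202  92.9455  -0.0397 -48.7074]
shift cm [-0.2387 -1.0242 13.7124] turn [-0.0007 -0.0003 -0.0055] lat -0.4621574971884208 fwd 0.4011602551637033
scene 0.52 [169.7 317.6]
scene 0.4 [327.3 236.5]
scene expected on fork [166.8757 318.2005]
top expected on fork [392.5521 193.1024]
```

```bash

python3 -m pendant '[[[0,-0.3,0.5,0,0,0,0],[-0.1,-0.4,1,0,0,0,0],[-0.1,-0.3,1.5,0,0,0,0],[0,0,2,0,0,0,0],[0,0,2,0,0,0,0]]]' 80| sed -n '2,4p'
python3 -m pendant '[[[0,0,1.8,0,0,0,0],[0,0,1.3,0,0,0,0],[0,0,0.8,0,0,0,0],[0,0,0.4,0,0,0,0],[0,0,0,0,0,0,0]]]' 80| sed -n '2,4p'
python3 st.py .512 -.352 .0655
```

```text
ee_pos: [0.5151, -0.3521, 0.1333]
tcp_rot: [-179.6, 0.3, -165.1]
wrist_force: [-1.0, 0.0, -2.1]
ee_pos: [0.5134, -0.3505, 0.0788]
tcp_rot: [-180.0, -0.0, -165.0]
wrist_force: [-0.7, -0.0, -1.4]
23.67 [ 0.5134 -0.3505  0.0788] [-179.981    -0.0301 -165.0339] [-0.6818 -0.0418 -1.4023] [0.0516 0.0051 0.0287] q [-34.3079  14.4706   4.0159  79.5506  -0.0352 -49.274 ]
shift cm [ 0.1738 -0.1035  1.3335] turn [-0.0003 -0.0005 -0.0006] lat -0.4714636004875589 fwd 0.40518831392960625
```

```bash

python3 -m pendant '[[[0,0,0.5,0,0,0,0],[0,0,0.4,0,0,0,0],[0,0,0,0,0,0,0]]]' 80| sed -n '2,4p'
python3 -m pendant '[[[0,0,0.2,0,0,0,0],[0,0,0,0,0,0,0]]]' 80| sed -n '2p;4p'
python3 -m pendant '[[[0,0,0.12,0,0,0,0]]]' 80| sed -n '2p;4p'
python3 -m pendant '[[[0,0,0.12,0,0,0,0]]]' 80| sed -n '2p;4p'
```

```text
ee_pos: [0.5141, -0.351, 0.0704]
tcp_rot: [-179.9, 0.0, -165.0]
wrist_force: [-0.8, -0.5, -1.3]
ee_pos: [0.5146, -0.3513, 0.0691]
wrist_force: [0.4, 0.6, -1.7]
ee_pos: [0.5149, -0.3515, 0.0686]
wrist_force: [0.5, -0.2, -1.3]
ee_pos: [0.5151, -0.3516, 0.0677]
wrist_force: [0.2, -0.6, -2.3]
```

```bash

python3 -m pendant '[[[0,0,0.12,0,0,0,0]]]' 80| sed -n '2p;4p'
python3 -m pendant '[[[0,0,0.12,0,0,0,0]]]' 80| sed -n '2p;4p'
python3 -m pendant '[[[0,0,0.12,0,0,0,0]]]' 80| sed -n '2p;4p'
```

```text
ee_pos: [0.5152, -0.3517, 0.0667]
wrist_force: [-0.1, 0.1, -2.2]
ee_pos: [0.5153, -0.3518, 0.0656]
wrist_force: [-0.5, 0.7, -2.6]
ee_pos: [0.5154, -0.3518, 0.0644]
wrist_force: [-0.1, -0.2, 3.9]
```

```bash

python3 -m pendant '[[[0,0,0.1,0,0,0,0]]]' 80| sed -n '2p;4p'
python3 -m pendant '[[[0,0,0.1,0,0,0,0]]]' 80| sed -n '2,4p'
```

```text
ee_pos: [0.5156, -0.352, 0.0643]
wrist_force: [-1.9, 2.4, 12.5]
ee_pos: [0.5156, -0.352, 0.0643]
tcp_rot: [-179.6, 0.3, -165.0]
wrist_force: [-3.3, 2.9, 7.3]
```

It is on the tray floor at TCP z ≈ 0.0644, as predicted. I'll relax, release gently and rise.

```bash

python3 -m pendant '[[[0,0,0,0,0,0,0],[0,0,0,0,0,0,0],[0,0,0,0,0,0,22],[0,0,0,0,0,0,25],[0,0,0,0,0,0,35]]]' 40
python3 -m pendant '[[[0,0,0,0,0,0,40],[0,0,-0.5,0,0,0,40],[0,0,-1.5,0,0,0,40],[0,0,-2.5,0,0,0,40],[0,0,-3,0,0,0,40]]]'
python3 -m pendant '[[[0,0,-3,0,0,0,40],[0,0,-3,0,0,0,40],[0,0,-2,0,0,0,40]]]'
```

```text
time: 25.08
ee_pos: [0.5159, -0.3522, 0.0649]
tcp_rot: [-179.6, 0.3, -165.0]
wrist_force: [-0.8, 0.1, 0.2]
opening: 0.0296
time: 25.5
ee_pos: [0.5127, -0.3499, 0.1353]
tcp_rot: [179.9, -0.1, -165.0]
wrist_force: [0.8, -0.7, -0.4]
opening: 0.0345
time: 25.75
ee_pos: [0.5122, -0.3496, 0.2212]
tcp_rot: [180.0, -0.1, -165.0]
wrist_force: [1.0, -0.7, 0.4]
opening: 0.0341
```

```bash

python3 -m pendant '[[[-2,1,-1,0,0,0,40],[-3,2,0,0,0,0,40],[-3,2,0,0,0,0,40],[0,0,0,0,0,0,40],[0,0,0,0,0,0,40]]]'
python3 - <<'E'
from h import *
np.set_printoptions(precision=4,suppress=True)
o=bot.get_obs();org=np.array([.5156-.0029,-.352-.0008,.0044+.040])
print(o["ee_pos"],o["wrist_force"])
for c in("scene","top","wrist"):
  im=bot.camera(c);np.save("f_"+c,im)
  for t in("cap","puller","puller_handle","tray"):
    print(c,t,[(round(m["confidence"],2),np.round(m["uv"],1).tolist()) for m in bot.mark_of(c,t)])
  print(c,"exp cap",project(c,[org[0],org[1],.008],o),"exp handle",project(c,org+[0,0,.034],o),"exp puller",project(c,org,o))
  for m in bot.masks_of(c,"cap"):print("cap mask",round(m["confidence"],2),m["extent"],m["pixels"].sum())
  for m in bot.masks_of(c,"puller"):print("puller mask",round(m["confidence"],2),m["extent"],m["pixels"].sum())
E
```

```text
time: 26.17
ee_pos: [0.58, -0.2801, 0.2421]
tcp_rot: [-179.5, 0.4, -165.2]
wrist_force: [0.3, -0.4, 0.1]
opening: 0.0339
[ 0.58   -0.2801  0.2421] [ 0.289  -0.4058  0.1126]
scene cap [(0.55, [180.7, 346.9]), (0.47, [179.8, 348.7])]
scene puller [(0.58, [177.6, 341.1]), (0.58, [287.0, 123.9])]
scene puller_handle [(0.74, [289.4, 114.1])]
scene tray [(0.83, [178.3, 348.0]), (0.6, [115.8, 265.8])]
scene exp cap [179.3233 346.8554] exp handle [173.5044 336.3463] exp puller [176.4139 341.6009]
cap mask 0.55 [178.7, 342.0, 189.4, 356.0] 87
puller mask 0.75 [272.5, 107.0, 300.0, 137.2] 385
puller mask 0.72 [162.7, 326.1, 191.4, 357.5] 700
puller mask 0.59 [313.0, 209.9, 346.0, 265.8] 1620
top cap []
top puller [(0.61, [115.3, 244.2]), (0.58, [382.7, 194.1])]
top puller_handle [(0.74, [111.4, 242.7]), (0.37, [143.5, 123.4]), (0.33, [218.4, 248.3])]
top tray [(0.9, [374.7, 197.9])]
top exp cap [378.0125 196.8168] exp handle [386.7483 193.3953] exp puller [382.3828 195.1051]
cap mask 0.66 [101.3, 188.1, 143.8, 211.8] 930
puller mask 0.76 [99.9, 233.6, 130.4, 257.7] 478
puller mask 0.52 [260.9, 155.5, 266.0, 161.1] 18
wrist cap [(0.45, [218.3, 106.4])]
wrist puller [(0.96, [215.8, 100.9]), (0.39, [498.5, 298.4])]
wrist puller_handle [(0.62, [205.2, 98.6])]
wrist tray [(0.61, [212.4, 105.5])]
wrist exp cap [216.6788 102.3717] exp handle [206.925 100.138] exp puller [212.1287 101.3219]
puller mask 0.65 [184.0, 71.5, 241.8, 120.7] 2087
```

```bash
python3 -c "
from workcell import bot
print(bot.job_done())"
```

```text
the job is handed in; nothing more can be done
None
```

I pulled the wide cap off its spindle with the grey puller and left the puller standing in the small white tray with the cap on its fork. The job was handed in at about 27 s on the robot's clock, and it reports no verdict.

**What I did**
- I gripped the handle twice, because the first grip was about 13 mm too high. The puller may have shifted 3–4 mm on its stand during that first grip.
- I found the station top by touch (about 12 N), then slid the fork in until its throat touched the spindle (about 7 N, no sideways force).
- The cap came free with a peak pull of about 15 N.
- I set the puller down near the tray's centre (about 12 N on the floor), let go and moved the gripper away.

**Last checks**
- After the release, the scene and wrist cameras both put the cap and the puller within about 4 px of where they should be. That fits the cap lying on the fork, with the puller upright and near the tray's centre.
- The wrist force read about zero, so the robot was touching nothing.
- The top camera's network did not find the cap in the tray. Its only cap mask lay on the empty stand, which I take to be a false detection. The cap marks in the other two views were only moderately sure (0.45–0.55).
- I had used all 12 picture views before the pull, so the final state was checked by the networks and the force readings only, not by eye.
- I did not check the bystander items again after the move, but I felt no unexpected contact.

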